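# Seat the keyed filter cell of a bench photometer and hold it home

## Robot

A 7-joint arm with a two-finger parallel gripper is mounted at the origin on a cart in front of the work surface, level with it; the furniture and walls round the work are solid. World frame = base frame: x ahead of the robot, y to its left, z up, the work surface at z = 0. Lengths are in m, angles in degrees, forces in N, time in s.
With the tool pointing down it reaches from about 0.425 to 0.875 m from the base axis. Payload 4.7 kg.
Tool frame: the origin (TCP) lies at the very end of the fingers, on their centre line; the grasp point (between the pads) lies 19 mm behind it; z points along the fingers, y is the line along which they close (so a half turn about z gives the same grasp; the last joint's range is limited). The gripper opens to 85 mm and grips with 20 to 120 N. Pads are 22 mm wide; open, the fingers measure 114 mm over their backs; the gripper's body (76 mm by 85 mm) begins 54 mm behind the grasp point. The pads swing forward as they close: fully open they stand 13 mm farther back than shut.
Start: joints at [70.881, 18.392, -4.016, 83.108, 1.295, 78.541, -3.26], TCP at [0.222, -0.611, 0.206] pointing down, gripper open.
Joint ranges: [-163.93, 163.93], [-17.29, 119.83], [-79.2, 71.16], [3.27, 140.29], [-89.18, 269.18], [5.43, 117.66], [-154.24, 154.24]. Speed limits (degrees/s): [147.25, 147.25, 180, 180, 180, 180, 180].

## Interface

Orientations are given as [roll, pitch, yaw] about the fixed x, y, z axes, in that order (R = Rz(yaw) Ry(pitch) Rx(roll)).
In Python, from bench import arm, eyes gives the robot as it stands.
- The arm moves only by the tool move_arm, never from a script. Its argument "steps" is a list of rows, each a list of 3 entries, a list of its own where there are three numbers: the shift along the world's x, y, z in units of 40 mm (1.0 is 40 mm), then the turn about the world's z in units of 6 degrees (1.0 is 6 degrees), then the finger opening in mm, from 0 to 85.4. A call has 1 to 5 rows; each row shifts and turns the commanded pose from where the row before left it; what a row does not reach is not made up. A row lasts 1/8 s, in which the tool goes at most 62.5 mm and 10.7 degrees, less where a joint would pass 70% of its speed; a pose out of reach is approached as far as the arm can. A call is refused whole if a number of a shift passes 1 or a number of a turn 1, either way. A call with a gripper value outside its range is refused whole. The fingers move at their own pace and stop on an object; the grip force is fixed at half the most. Time passes only in rows, so rows that do not move let the fingers close. It gives the time, the measured TCP pose, the force, the opening and the grip force at its end, in the units of the state.
- arm.observe(): the state, without advancing time (a new reading comes with each control period).
- eyes.camera(name): name is "scene" or "top" or "wrist"; returns a dict with "img" (480x640x3 uint8, red, green, blue), "z_map" (480x640 float32, m along the optical axis (not along the pixel's ray), 0 where there is no reading), "camera_matrix" (3x3 intrinsics, pixels), "R" (3x3) and "t" (3): a world point X has camera coordinates R X + t. Camera axes: x right, y down, z forward; pixel columns grow to the right and rows downward; lengths in m; the calibration is good to about 2 mm. The wrist camera is an equidistant fisheye: a pixel r from the principal point sees the ray r / f radians off the axis. A picture is of the moment at which its call begins.
- arm.hand_in(): hands the job in; it is judged then, once.
The state is a dict: "time_s": time; "qpos": joint angles; "qvel": joint speeds; "joint_torque": joint torques, N m; "position": TCP position; "orientation": TCP orientation; "contact_force": force on the tool from outside, world axes, zero at the start; "torque": the same for the moment, N m; "finger_gap": finger opening in m; "grasp_force": force on a finger pad.
Only numpy, scipy, OpenCV 4.12 (cv2) and the standard library are available. Lean on these libraries where they do the work, as an engineer would, in place of code of your own. Each camera call takes 0.05 s, during which the arm holds its last target. There are 200 camera calls.

## Task

Flip the red toggle of the white photometer head from its near stop over to its far stop, to switch the lamp off. Then turn the knurled filter cell in its socket until the hidden keyways drop over the pins, without lifting it off its mount, push it fully home against the spring, and finish still holding it pushed home with the gripper. Leave the label roll, the timer and the pen where they are.

Things in the scene. Friction and masses are not known exactly. Their poses are not given: they have to be found in the camera images.
- head: The photometer head, fixed to the worktop: a white housing 110 (x) x 210 (y) x 30 (z) mm with a blue stripe on its front (-x) face; place and yaw vary. Origin at the centre of its underside. The toggle stands at y = +62 mm, the filter cell's socket at y = -55 mm.
- socket (a point): Point on the filter cell's vertical axis at the housing's top face, 30 mm above the worktop. Round it stands a fixed aluminium rim, 33 mm outer radius, up to 55 mm above the worktop (keep fingertips above it). Inside is a fixed round spigot, its top 68 mm above the worktop, with three hidden pins 120 degrees apart at an unknown angle, different each time.
- cell: The filter cell: a loose, dark knurled collar 52 mm in diameter, 45 mm high, about 150 g. Origin at the centre of its underside, z up, x towards its white dot. It sits over the spigot with 1 mm play all round and at first rests on the pins, underside 52.5 mm above the worktop, free to turn. Its skirt has three hidden keyways 120 degrees apart, one under the dot.
- cell_top (a point): Centre of the cell's flat top (amber window), 97.5 mm above the worktop at first, 89.5 mm when home. The keyways first meet the pins 20 to 82 degrees clockwise (seen from above) of the cell's starting angle, with about 6 degrees of play either way. Pressed lightly there, the cell drops 2 mm free, then goes 6 mm against a spring to a rigid stop: fully home.
- ejector (a joint): Travel in m of the hidden spring ring under the cell: 0 = free, 0.006 = cell fully home. Its force rises from about 4 N to 9 N over that travel, so a cell let go springs back up about 6 mm. The cell may be gripped on its knurled sides from above at any angle.
- toggle (a joint): Angle of the red toggle, rad: 0 = leaning to the near (-x of the head) stop, lamp on, beside a green dot; 1.0 = leaning to the far (+x) stop, lamp off, beside a black dot. It is weighted and tips over centre (under 1 N at the tip): from either side of the middle (0.5) it falls to the nearer stop.
- toggle_tip (a point): Top end of the toggle, on its red paddle (12 mm thick, 30 mm wide along the head's y, the upper 24 mm of the toggle), 74 mm from its pivot. The pivot is 43 mm above the worktop and runs along the head's y axis; at 0 the tip is 35 mm on the -x side of it and 108 mm above the worktop, at 1.0 35 mm on the +x side.
- label_roll: Bystander: roll of white labels, 74 mm in diameter, 34 mm high. Origin at the centre of its underside.
- timer: Bystander: small white timer, 62 x 66 x 20 mm. Origin at the centre of its underside.
- pen_2: Bystander: black and white marker pen lying on the worktop, 135 mm long (its y axis), 17 mm thick. Origin at the centre of its underside.

How it is judged (in metres and radians):
On the way, in this order (a step that is already met when the one before it is completed fails the run):
1. the toggle is at its far (off) stop (value of joint toggle above 0.85 rad), for 0.2 s.
2. the filter cell is fully home on its pins (z of cell in the frame of head below 0.0465 m and horizontal distance between cell and socket below 0.004 m and angle between cell's own z axis and vertical below 0.1 rad), for 0.2 s.
At the end, for the whole second after the job is handed in: The toggle is at its far stop (above 0.85 rad); the filter cell is fully home: its underside less than 46.5 mm above the head's underside (home is 44.5 mm), within 4 mm of the socket's axis and within 0.1 rad of upright; and the gripper is still pressing on the cell (more than 2 N) (all of step 2 and value of joint toggle above 0.85 rad and contact force between any of the fingers, the arm and cell above 2 N); the arm keeps its last pose, push and grip.
It fails at once if the filter cell is lifted off its mount (underside more than 65 mm above the head's underside) (z of cell in the frame of head above 0.065 m).
It fails at once if the label roll, the timer or the pen is moved more than 30 mm (distance of any of label_roll, timer, pen_2 from where it was at the start of the episode above 0.03 m).
It also fails if it takes over 51 s, if anything falls off the work surface, if the arm or the gripper's body presses on something with over 40 N, if the wrist force passes 120 N, or if a joint passes its speed limit or range.

## Working session

There is one attempt and no reset: what is moved stays moved. The work goes in short steps, Python scripts to look and compute and a tool call to move; the robot and the scene stay as the last step left them, time stands still between calls to the robot, and variables do not carry over. Pictures are saved under pics/ and viewed, at most 10 in all, crops included, and the job is handed in when it is done.

Besides the shell and the picture viewer there is one more tool, called after "Emit:" in YAML: its name, and indented under it one key for each argument. move_arm: Moves the arm, as the interface text tells. Its arguments: {"type":"object","properties":{"steps":{"type":"array"}},"required":["steps"]}

```bash
mkdir -p pics
cat > h.py <<'E'
import numpy as np,cv2
from bench import arm,eyes
def snap(n,f):
    c=eyes.camera(n); cv2.imwrite(f'pics/{f}.png',c['img'][:,:,::-1]); np.savez(f'{f}.npz',**{k:np.array(v) for k,v in c.items()}); return c
def world(c):
    K=c['camera_matrix'];z=c['z_map'];v,u=np.mgrid[:480,:640]
    P=np.stack([(u-K[0,2])/K[0,0]*z,(v-K[1,2])/K[1,1]*z,z],-1)
    return (P-c['t'])@c['R']
E
python3 - <<'E'
from h import *
a=snap('top','top0');b=snap('scene','scene0')
print(arm.observe())
print(a['camera_matrix'],a['R'],a['t'])
cv2.imwrite('pics/both.png',cv2.resize(np.hstack([a['img'],b['img']])[:,:,::-1],(800,300)))
E
```

```text
{'time_s': 0.1, 'qpos': array([70.88199144, 18.43605082, -4.01489196, 83.16747898,  1.29380212,
       78.54381264, -3.26084348]), 'qvel': array([-0.02055711, -0.13347474,  0.05153928, -0.17259194, -0.03963975,
        0.04171897, -0.02966682]), 'joint_torque': array([-3.59899577e-04, -4.94878435e+01, -3.84346889e-01, -3.15215886e+01,
        1.30229324e-02,  7.40459160e-03,  3.29904833e-05]), 'position': array([ 0.22129012, -0.61059608,  0.20512261]), 'orientation': array([-1.79897824e+02,  4.62146151e-03,  1.99259084e+01]), 'contact_force': array([0.71092649, 0.00347732, 0.06367196]), 'torque': array([-0.04919784,  0.03519189, -0.00897387]), 'grasp_force': 0.0, 'finger_gap': 0.08496462136566427}
[[519.46262476   0.         325.06484048]
 [  0.         519.46262476 248.06558344]
 [  0.           0.           1.        ]] [[-0.02746995 -0.99959654  0.00722224]
 [-0.98142082  0.02559658 -0.19015257]
 [ 0.18989098 -0.01231154 -0.98172799]] [-0.10569885  0.52955073  1.06141028]
```

View pics/top0.png

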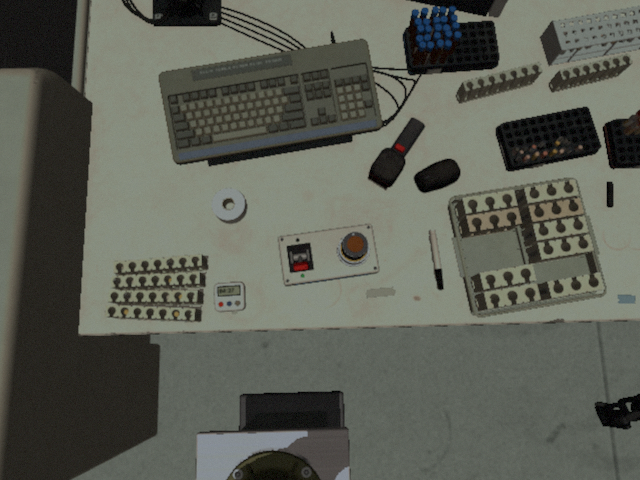

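View pics/scene0.png

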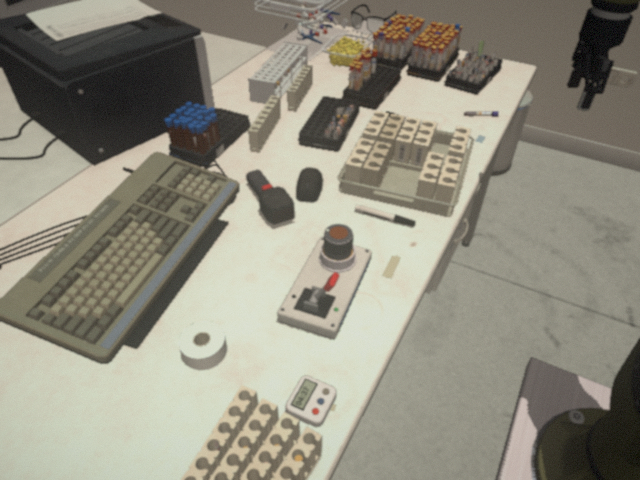

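The top view shows the head at about (328,255), with the red toggle at (300,257), the cell at (354,246), the timer at (230,296), the label roll at (230,205) and the pen at (436,260). The scene view agrees, with the toggle leaning towards the robot.

Run:
```python
from h import *
from scipy.spatial.transform import Rotation
c=np.load('top0.npz');W=world(c);z=W[...,2];im=c['img'].astype(int)
roi=np.zeros(z.shape,bool);roi[215:295,265:395]=1
def show(n,m):
    P=W[m];print(n,m.sum(),P.mean(0).round(4),P.min(0).round(4),P.max(0).round(4))
m=roi&(z>.018)&(z<.13)
hm=roi&(z>.02);
u8=cv2.morphologyEx(hm.astype(np.uint8),cv2.MORPH_OPEN,np.ones((3,3)))
P=W[(u8>0)&(z<.04)][:,:2].astype(np.float32)
r=cv2.minAreaRect(P);print('housing',r)
ct=roi&(z>.088)&(z<.106);ct[:,:325]=0;show('celltop',ct)
print(cv2.minEnclosingCircle(W[ct][:,:2].astype(np.float32)))
rim=roi&(z>.05)&(z<.06);rim[:,:325]=0;show('rim',rim);print(cv2.minEnclosingCircle(W[rim][:,:2].astype(np.float32)))
red=roi&(im[...,0]>120)&(im[...,1]<60)&(im[...,2]<60);red[:,325:]=0;show('red',red)
# other: tall objects near
s=np.load('scene0.npz');Ws=world(s);i2=s['img'].astype(int)
rs=(i2[...,0]>120)&(i2[...,1]<70)&(i2[...,2]<70);rs[:265]=0;rs[300:]=0;rs[:,:315]=0;rs[:,350:]=0
P=Ws[rs];print('red scene',len(P),P.mean(0).round(4),P.min(0),P.max(0))
cs=np.zeros(z.shape,bool);cs[215:275,315:362]=1;cs&=(Ws[...,2]>.09)&(Ws[...,2]<.105);P=Ws[cs];print('cell scene',cv2.minEnclosingCircle(P[:,:2].astype(np.float32)),P.mean(0))
pic=np.hstack([cv2.resize(c['img'][215:295,270:390],None,fx=3.3,fy=3.3),cv2.resize(s['img'][215:295,270:390],None,fx=3.3,fy=3.3)])
cv2.imwrite('pics/crop.png',pic[...,::-1]);print(pic.shape)
```

```text
housing ((0.5177550911903381, -0.12703756988048553), (0.1111985445022583, 0.21028856933116913), 6.623646259307861)
celltop 523 [ 0.5234 -0.1813  0.0969] [ 0.4981 -0.2081  0.0882] [ 0.5504 -0.1545  0.1042]
((0.5239408612251282, -0.18147413432598114), 0.02714071050286293)
rim 141 [ 0.5091 -0.1769  0.0541] [ 0.4918 -0.2139  0.05  ] [ 0.5513 -0.1495  0.0587]
((0.5239607095718384, -0.1814270168542862), 0.03287273272871971)
red 33 [ 0.4777 -0.0676  0.1086] [ 0.4743 -0.0797  0.1045] [ 0.4818 -0.0574  0.1122]
red scene 3 [ 0.4795 -0.0547  0.1045] [ 0.47677449 -0.05761272  0.0999816 ] [ 0.48135919 -0.05257191  0.10836683]
cell scene ((0.5080649256706238, -0.14225146174430847), 0.06803931295871735) [ 0.52116385 -0.17802606  0.09649409]
(264, 792, 3)
```

View pics/crop.png

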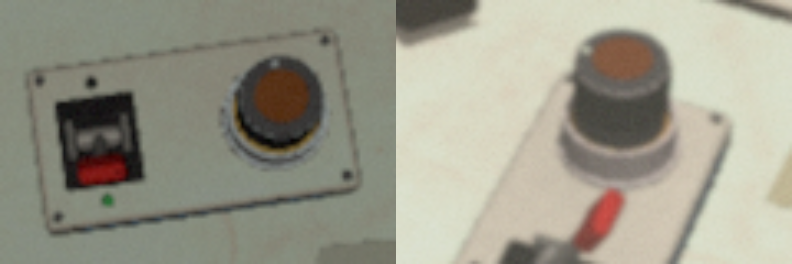

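The crop shows the head yawed about 6.6°, with the toggle on the green-dot (near) side and the cell at (0.524, -0.1815). I'll move to the start point for the toggle push at height first.

Emit:
move_arm:
  steps:
    - [[0.6,0.95,0],-0.45,0]
    - [[0.6,0.95,0],-0.45,0]
    - [[0.6,0.95,0],-0.45,0]
    - [[0.6,0.95,0],-0.45,0]
    - [[0.6,0.95,0],-0.45,0]

```text
time_s: 0.72
position: [0.342, -0.4195, 0.2057]
orientation: [-180.0, 0.0, 6.3]
contact_force: [0.7, -0.3, 0.2]
finger_gap: -0.0001
grasp_force: 0.0
```

Emit:
move_arm:
  steps:
    - [[0.6,0.95,0],0,0]
    - [[0.6,0.95,0],0,0]
    - [[0.2,0.95,0],0,0]
    - [[0.2,0.95,0],0,0]
    - [[0.2,0.95,0],0,0]

```text
time_s: 1.35
position: [0.4134, -0.2297, 0.2058]
orientation: [-180.0, 0.0, 6.4]
contact_force: [1.0, 0.6, 0.4]
finger_gap: -0.0003
grasp_force: 0.0
```

Emit:
move_arm:
  steps:
    - [[0.2,1,0],0,0]
    - [[0.2,1,0],0,0]
    - [[0.2,1,0],0,0]
    - [[0.1,0.9,0],0,0]
    - [[0,0,0],0,0]

```text
time_s: 1.98
position: [0.4416, -0.072, 0.2061]
orientation: [-180.0, 0.0, 6.8]
contact_force: [-0.0, -0.7, 0.8]
finger_gap: 0.0001
grasp_force: 0.0
```

Emit:
move_arm:
  steps:
    - [[0,0,-1],0,0]
    - [[0,0,-1],0,0]
    - [[0,0,-0.75],0,0]
    - [[0,0,0],0,0]

```text
time_s: 2.48
position: [0.4391, -0.0757, 0.094]
orientation: [-179.9, 0.3, 6.4]
contact_force: [-0.2, -0.5, 0.5]
finger_gap: 0.0001
grasp_force: 0.0
```

Emit:
move_arm:
  steps:
    - [[0.4,0.045,0],0,0]
    - [[0.4,0.045,0],0,0]
    - [[0.4,0.045,0],0,0]
    - [[0.4,0.045,0],0,0]
    - [[0.35,0.04,0],0,0]

```text
time_s: 3.1
position: [0.5207, -0.0664, 0.0965]
orientation: [180.0, -0.0, 6.4]
contact_force: [-0.3, 0.1, 0.8]
finger_gap: -0.0001
grasp_force: 0.0
```

Emit:
move_arm:
  steps:
    - [[0,0,0],0,0]
    - [[0,0,0],0,0]
    - [[-0.8,-0.1,0],0,0]
    - [[-0.8,-0.1,0.8],0,0]
    - [[0,0,1],0,0]

```text
time_s: 3.72
position: [0.4518, -0.0749, 0.1677]
orientation: [180.0, 0.2, 6.3]
contact_force: [1.6, -0.1, 0.3]
finger_gap: -0.0
grasp_force: 0.0
```

Run:
```python
from h import *
print(arm.observe()['position'])
a=snap('top','top1');W=world(a);im=a['img'].astype(int)
red=(im[...,0]>100)&(im[...,1]<60)&(im[...,2]<60);red[:215]=0;red[295:]=0;red[:,:265]=0;red[:,325:]=0
print(red.sum(),W[red].mean(0) if red.any() else 0)
cv2.imwrite('pics/crop1.png',cv2.resize(a['img'][205:305,260:400],None,fx=4,fy=4)[...,::-1])
```

```text
[ 0.45184024 -0.07491761  0.16773427]
0 0
```

View pics/crop1.png

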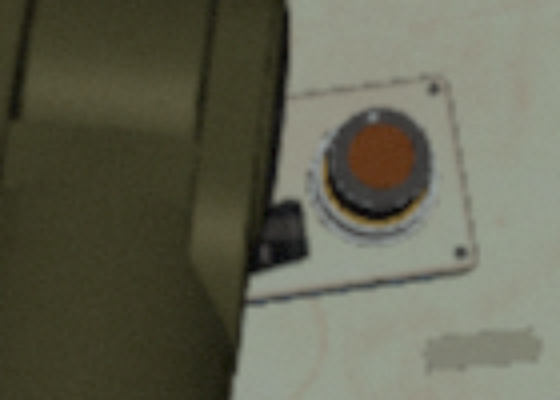

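The arm hides the toggle in this view. I'll go above the cell, turning +36° for headroom, and check the toggle from the scene camera.

Emit:
move_arm:
  steps:
    - [[0.45,-0.65,0.1],1,85]
    - [[0.45,-0.65,0],1,85]
    - [[0.45,-0.65,0],1,85]
    - [[0.45,-0.7,0],1,85]
    - [[0,0,0],1,85]

```text
time_s: 4.4
position: [0.5275, -0.1832, 0.1715]
orientation: [-180.0, 0.0, 36.4]
contact_force: [-0.6, 1.4, -0.5]
finger_gap: 0.0845
grasp_force: 0.0
```

Emit:
move_arm:
  steps:
    - [[0,0,0],1,85]
    - [[0,0,0],0,85]

```text
time_s: 4.65
position: [0.5271, -0.1803, 0.172]
orientation: [-180.0, 0.0, 42.4]
contact_force: [0.7, 0.3, -0.4]
finger_gap: 0.085
grasp_force: 0.0
```

Run:
```python
from h import *
print(arm.observe()['position'])
a=snap('scene','scene1');W=world(a);im=a['img'].astype(int)
red=(im[...,0]>110)&(im[...,1]<70)&(im[...,2]<70);red[:215]=0;red[330:]=0;red[:,:265]=0;red[:,375:]=0
print(red.sum(),W[red].mean(0) if red.any() else 0)
w=eyes.camera('wrist')
cv2.imwrite('pics/crop2.png',np.hstack([cv2.resize(a['img'][190:340,250:400],(400,400)),cv2.resize(w['img'],(400,300))[:,:].copy() if 0 else cv2.copyMakeBorder(cv2.resize(w['img'],(400,300)),0,100,0,0,0)])[...,::-1])
```

```text
[ 0.52710164 -0.18033328  0.17195122]
32 [ 0.4794995  -0.05859773  0.10191024]
```

View pics/crop2.png

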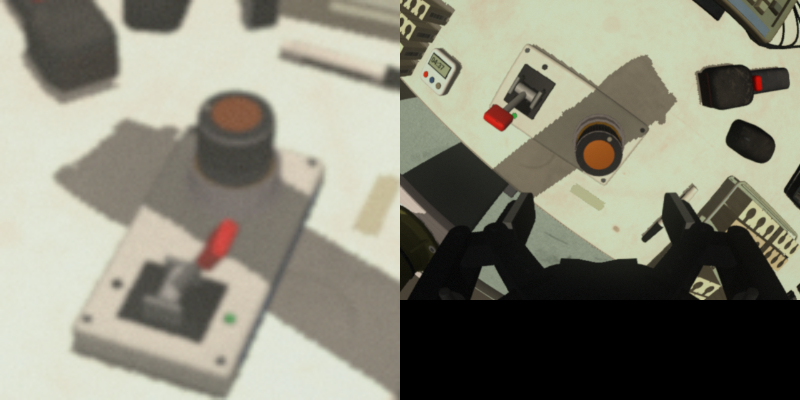

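The scene crop shows the red paddle at (220,240), still on the green-dot side, so the toggle did not stay flipped. I'll repeat the push slowly and look while the fingers are still in place.

Emit:
move_arm:
  steps:
    - [[-0.45,0.6,0],-1,0]
    - [[-0.45,0.6,0],-1,0]
    - [[-0.45,0.6,0],-1,0]
    - [[-0.45,0.4,0],-1,0]
    - [[-0.4,0.4,0],-1,0]

```text
time_s: 5.38
position: [0.4387, -0.0756, 0.1722]
orientation: [180.0, -0.0, 12.2]
contact_force: [0.8, 0.1, -0.1]
finger_gap: 0.0001
grasp_force: 0.0
```

Emit:
move_arm:
  steps:
    - [[0,0,0],-1,0]
    - [[0,0,-0.9],0,0]
    - [[0,0,-1],0,0]
    - [[0,0,0],0,0]

```text
time_s: 5.88
position: [0.4368, -0.0757, 0.094]
orientation: [-179.9, 0.3, 6.4]
contact_force: [-1.0, 0.7, 0.2]
finger_gap: 0.0001
grasp_force: 0.0
```

Emit:
move_arm:
  steps:
    - [[0.3,0.035,0],0,0]
    - [[0.3,0.035,0],0,0]
    - [[0.2,0.025,0],0,0]
    - [[0.2,0.025,0],0,0]
    - [[0,0,0],0,0]

```text
time_s: 6.5
position: [0.4801, -0.0712, 0.0962]
orientation: [-180.0, -0.0, 6.5]
contact_force: [-0.7, 0.1, -0.1]
finger_gap: 0.0001
grasp_force: 0.0
```

Run:
```python
from h import *
print(arm.observe()['position'])
a=snap('scene','scene2');w=snap('wrist','wr2')
for c in (a,w):
    im=c['img'].astype(int);red=((im[...,0]>110)&(im[...,1]<70)&(im[...,2]<70))
    n,l,s,ce=cv2.connectedComponentsWithStats(red.astype(np.uint8));print([(s[i,4],ce[i].round()) for i in range(1,n) if s[i,4]>8])
cv2.imwrite('pics/crop3.png',np.hstack([cv2.resize(a['img'][190:340,250:400],(400,400)),cv2.copyMakeBorder(cv2.resize(w['img'],(400,300)),0,100,0,0,0)])[...,::-1])
```

```text
[ 0.48011946 -0.071234    0.09622069]
[(np.int32(46), array([331., 283.]))]
[(np.int32(2411), array([536., 228.])), (np.int32(68), array([ 96., 292.])), (np.int32(111), array([294., 298.])), (np.int32(48), array([337., 298.]))]
```

View pics/crop3.png

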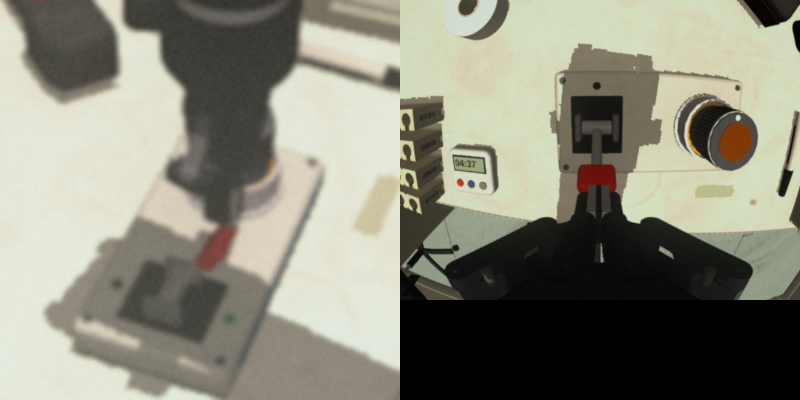

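Run:
```python
from h import *
a=np.load('scene2.npz');K=a['camera_matrix']
def pr(c,X):
    p=c['R']@np.array(X)+c['t'];q=c['camera_matrix']@p;return (q[:2]/q[2]).round(1)
for X in ([.480,-.0712,.096],[.480,-.0712,.11],[.469,-.0712,.096],[.491,-.0712,.096],[.4759,-.0694,.108],[.5106,-.0654,.043],[.5454,-.0614,.108]):print(X,pr(a,X))
for n in ('scene0','scene1','scene2'):
    c=np.load(n+'.npz');im=c['img'].astype(int);red=((im[...,0]>100)&(im[...,0]>2*im[...,1]));red[:255]=0;red[310:]=0;red[:,:300]=0;red[:,360:]=0
    v,u=np.nonzero(red);print(n,len(u),u.mean(),v.mean(),u.min(),u.max(),v.min(),v.max())
W=world(a)
for v in range(262,292,3): print(v,W[v,331].round(3),a['img'][v,331],'|',W[v,336].round(3))
```

```text
[0.48, -0.0712, 0.096] [331.9 281.4]
[0.48, -0.0712, 0.11] [332.1 275.6]
[0.469, -0.0712, 0.096] [337.9 283.8]
[0.491, -0.0712, 0.096] [326. 279.]
[0.4759, -0.0694, 0.108] [333.8 278.1]
[0.5106, -0.0654, 0.043] [314.  297.8]
[0.5454, -0.0614, 0.108] [294.3 266.5]
scene0 66 332.8181818181818 279.3636363636364 329 337 273 285
scene1 89 332.685393258427 279.53932584269666 326 338 273 286
scene2 1 331.0 284.0 331 331 284 284
262 [ 0.461 -0.027  0.191] [70 67 63] | [ 0.462 -0.046  0.173]
265 [ 0.476 -0.058  0.149] [67 69 63] | [ 0.471 -0.065  0.145]
268 [ 0.476 -0.057  0.143] [65 65 58] | [ 0.47  -0.063  0.141]
271 [ 0.477 -0.06   0.134] [69 69 62] | [ 0.471 -0.066  0.131]
274 [ 0.516 -0.141  0.029] [142 130 117] | [ 0.47  -0.065  0.125]
277 [ 0.481 -0.069  0.109] [115  73  65] | [ 0.474 -0.073  0.109]
280 [ 0.478 -0.064  0.107] [121  68  61] | [ 0.471 -0.068  0.107]
283 [ 0.475 -0.058  0.107] [136  73  66] | [ 0.498 -0.127  0.027]
286 [ 0.474 -0.055  0.104] [130  73  64] | [ 0.494 -0.118  0.03 ]
289 [ 0.476 -0.06   0.091] [121 100  91] | [ 0.492 -0.115  0.027]
```

The toggle has not moved: it is still at (331,283), and the fingertips seem to end above the paddle, higher than reported. I'll back off and measure the real tip height.

Emit:
move_arm:
  steps:
    - [[-0.5,-0.06,0],0,0]
    - [[-0.5,-0.06,0],0,0]
    - [[0,0,0],0,0]
    - [[0,0,0],0,0]

```text
time_s: 7.1
position: [0.4401, -0.0763, 0.0964]
orientation: [180.0, -0.1, 6.4]
contact_force: [0.8, -0.4, -0.1]
finger_gap: 0.0004
grasp_force: 0.0
```

Run:
```python
from h import *
o=arm.observe();print(o['position'],o['orientation'],o['finger_gap'])
a=snap('scene','scene3');W=world(a)
for n in ('scene2','scene3'):
    c=np.load(n+'.npz');W=world(c);im=c['img'].astype(int)
    m=(abs(W[...,0]-.455)<.06)&(abs(W[...,1]+.07)<.05)&(W[...,2]>.085)&(im[...,0]<1.4*im[...,1])
    for lo in np.arange(.085,.2,.01):
        q=m&(W[...,2]>=lo)&(W[...,2]<lo+.01);P=W[q]
        if len(P):print(n,round(lo,3),len(P),P.min(0).round(3),P.max(0).round(3),im[q].mean(0).round())
cv2.imwrite('pics/crop4.png',cv2.resize(a['img'][220:320,290:390],(600,600),interpolation=cv2.INTER_CUBIC)[...,::-1])
```

```text
[ 0.44014308 -0.07634597  0.09644098] [ 1.79969406e+02 -5.61616987e-02  6.42394579e+00] 0.00041897868935661105
scene2 0.085 12 [ 0.476 -0.072  0.087] [ 0.49  -0.054  0.095] [115.  89.  80.]
scene2 0.095 21 [ 0.47  -0.083  0.095] [ 0.489 -0.057  0.105] [138. 114. 104.]
scene2 0.105 8 [ 0.47  -0.078  0.105] [ 0.483 -0.063  0.108] [135. 104.  95.]
scene2 0.115 8 [ 0.468 -0.067  0.12 ] [ 0.488 -0.064  0.125] [121. 107.  98.]
scene2 0.125 53 [ 0.466 -0.078  0.125] [ 0.488 -0.057  0.135] [101.  97.  90.]
scene2 0.135 63 [ 0.466 -0.078  0.135] [ 0.489 -0.057  0.145] [84. 82. 76.]
scene2 0.145 41 [ 0.466 -0.076  0.145] [ 0.483 -0.056  0.154] [84. 83. 76.]
scene2 0.155 12 [ 0.465 -0.082  0.155] [ 0.486 -0.062  0.165] [74. 72. 67.]
scene2 0.165 76 [ 0.462 -0.107  0.165] [ 0.486 -0.036  0.175] [73. 73. 66.]
scene2 0.175 52 [ 0.462 -0.116  0.175] [ 0.483 -0.028  0.185] [77. 76. 70.]
scene2 0.185 113 [ 0.459 -0.119  0.185] [ 0.483 -0.022  0.195] [73. 72. 66.]
scene2 0.195 71 [ 0.459 -0.09   0.195] [ 0.491 -0.021  0.205] [68. 67. 61.]
scene3 0.085 11 [ 0.476 -0.073  0.086] [ 0.49  -0.055  0.095] [
[... 162 characters left out ...]
 118. 108.]
scene3 0.115 5 [ 0.428 -0.073  0.122] [ 0.439 -0.069  0.125] [134. 132. 122.]
scene3 0.125 49 [ 0.426 -0.083  0.125] [ 0.448 -0.062  0.135] [114. 112. 103.]
scene3 0.135 67 [ 0.426 -0.084  0.135] [ 0.448 -0.062  0.145] [92. 91. 84.]
scene3 0.145 33 [ 0.426 -0.083  0.145] [ 0.442 -0.061  0.154] [81. 80. 74.]
scene3 0.155 8 [ 0.425 -0.092  0.155] [ 0.428 -0.067  0.165] [95. 93. 87.]
scene3 0.165 51 [ 0.422 -0.104  0.165] [ 0.444 -0.04   0.175] [83. 82. 75.]
scene3 0.175 41 [ 0.421 -0.117  0.175] [ 0.445 -0.033  0.185] [75. 74. 68.]
scene3 0.185 100 [ 0.419 -0.094  0.185] [ 0.453 -0.026  0.195] [80. 80. 73.]
scene3 0.195 75 [ 0.419 -0.098  0.195] [ 0.453 -0.021  0.205] [79. 79. 71.]
```

View pics/crop4.png

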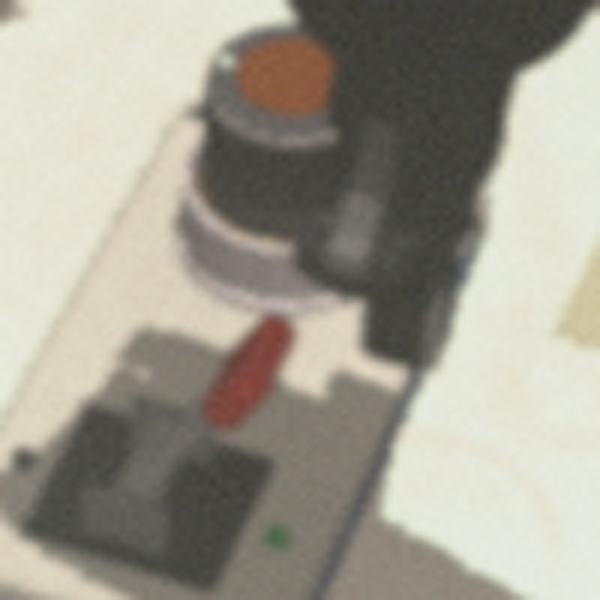

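The crop shows the fingertips at (400,350), at about z = 0.121 while the TCP reads 0.096. The real tip is therefore about 25 mm above the reported TCP, and the first push passed over the paddle. I'll go 26 mm lower and push again.

Emit:
move_arm:
  steps:
    - [[0,0,-0.65],0,0]
    - [[0.3,0.035,0],0,0]
    - [[0.3,0.035,0],0,0]
    - [[0.3,0.035,0],0,0]
    - [[0.3,0.035,0],0,0]

```text
time_s: 7.78
position: [0.4891, -0.0706, 0.0707]
orientation: [180.0, -0.1, 6.4]
contact_force: [-0.5, -0.2, -0.2]
finger_gap: -0.0001
grasp_force: 0.1
```

Emit:
move_arm:
  steps:
    - [[0.3,0.035,0],0,0]
    - [[0.3,0.035,0],0,0]
    - [[0.1,0.01,0],0,0]
    - [[0,0,0],0,0]
    - [[0,0,0],0,0]

```text
time_s: 8.4
position: [0.5151, -0.0676, 0.0701]
orientation: [180.0, 0.0, 6.4]
contact_force: [-0.2, 0.5, 0.1]
finger_gap: 0.0001
grasp_force: 0.0
```

Run:
```python
from h import *
print(arm.observe()['position'])
a=snap('scene','scene4');W=world(a);im=a['img'].astype(int)
red=(im[...,0]>90)&(im[...,0]>1.5*im[...,1]);red[:240]=0;red[310:]=0;red[:,:275]=0;red[:,360:]=0
v,u=np.nonzero(red);print(len(u),u.mean(),v.mean(),np.median(W[red],0))
```

```text
[ 0.51509806 -0.06762673  0.07006775]
133 297.81954887218046 273.5187969924812 [ 0.53548191 -0.05474115  0.10090891]
```

The paddle has moved to (298,274), x about 0.535, which is the far side. I'll back away and go above the cell.

Emit:
move_arm:
  steps:
    - [[-0.9,-0.1,0],0,0]
    - [[-0.4,-0.05,0.5],0,0]
    - [[0,0,1],0,0]
    - [[0,0,1],0,85]
    - [[0,0,0],0,85]

```text
time_s: 9.07
position: [0.4656, -0.0741, 0.1735]
orientation: [179.8, -0.3, 6.4]
contact_force: [0.2, 0.8, -0.9]
finger_gap: 0.0358
grasp_force: 0.0
```

Emit:
move_arm:
  steps:
    - [[0.38,-0.65,0],1,85]
    - [[0.38,-0.65,0],1,85]
    - [[0.38,-0.7,0],1,85]
    - [[0.38,-0.7,0],1,85]
    - [[0,0,0],1,85]

```text
time_s: 9.7
position: [0.5238, -0.1843, 0.1685]
orientation: [-179.9, 0.1, 36.4]
contact_force: [0.2, 1.6, 0.0]
finger_gap: 0.085
grasp_force: 0.0
```

Emit:
move_arm:
  steps:
    - [[0,0,-0.9],1,85]
    - [[0,0,-0.9],0,85]
    - [[0,0,0],0,85]
    - [[0,0,0],0,85]

```text
time_s: 10.2
position: [0.5248, -0.1815, 0.0989]
orientation: [180.0, -0.0, 42.4]
contact_force: [0.9, -0.3, 0.2]
finger_gap: 0.0851
grasp_force: 0.0
```

Run:
```python
from h import *
print(arm.observe()['position'],arm.observe()['contact_force'])
a=snap('scene','scene5');W=world(a);im=a['img'].astype(int);w=snap('wrist','wr5')
red=(im[...,0]>90)&(im[...,0]>1.5*im[...,1]);red[:240]=0;red[310:]=0;red[:,:275]=0;red[:,360:]=0
print('red',red.sum(),np.median(W[red],0))
m=(abs(W[...,0]-.524)<.07)&(abs(W[...,1]+.18)<.07)&(im.max(-1)<120)
for lo in np.arange(.06,.16,.01):
    q=m&(W[...,2]>=lo)&(W[...,2]<lo+.01)&(np.hypot(W[...,0]-.524,W[...,1]+.1815)>.036);P=W[q]
    if len(P):print(round(lo,3),len(P),P.min(0).round(3),P.max(0).round(3))
cv2.imwrite('pics/crop5.png',np.hstack([cv2.resize(a['img'][180:310,270:400],(400,400)),cv2.copyMakeBorder(cv2.resize(w['img'],(400,300)),0,100,0,0,0)])[...,::-1])
```

```text
[ 0.52475103 -0.18154064  0.09892904] [ 0.88367973 -0.25849286  0.19883303]
red 186 [ 0.53673213 -0.05848929  0.10411463]
0.13 12 [ 0.483 -0.216  0.136] [ 0.558 -0.14   0.14 ]
0.14 66 [ 0.481 -0.218  0.14 ] [ 0.559 -0.136  0.15 ]
0.15 85 [ 0.48  -0.215  0.15 ] [ 0.559 -0.135  0.16 ]
```

View pics/crop5.png

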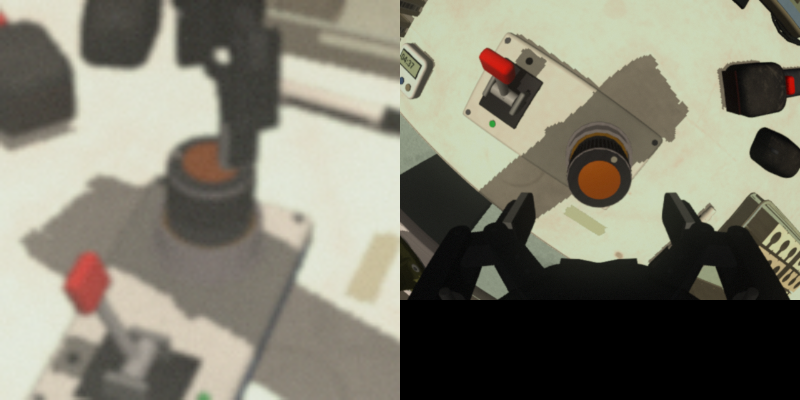

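The crop shows the toggle leaning to the black dot. In the wrist view the cell, at (600,180), is centred between the fingers. Next I'll check the centring along tool x.

Run:
```python
from h import *
a=np.load('scene5.npz');W=world(a);im=a['img'].astype(int)
th=np.radians(42.4);ax=np.array([np.cos(th),np.sin(th)]);ay=np.array([np.sin(th),-np.cos(th)])
c=np.array([.5241,-.1816])
m=(abs(W[...,0]-.524)<.07)&(abs(W[...,1]+.18)<.07)&(W[...,2]>.135)&(W[...,2]<.16)
P=W[m];p=(P[:,:2]-c)@ax;q=(P[:,:2]-c)@ay
for s in (q<0,q>0):
    if s.sum(): print(s.sum(),'toolx',np.percentile(p[s],[3,50,97]).round(4),'tooly',np.percentile(q[s],[3,50,97]).round(4))
print('cam pos',-a['R'].T@a['t'])
```

```text
110 toolx [-0.012   0.0023  0.0097] tooly [-0.0582 -0.0539 -0.0458]
81 toolx [-0.0046  0.0029  0.0096] tooly [0.0398 0.0419 0.045 ]
cam pos [0.23965357 0.43156278 0.71613966]
```

It is well centred, so I'll descend and grip.

Emit:
move_arm:
  steps:
    - [[0,0,-0.8],0,85]
    - [[0,0,-0.67],0,85]
    - [[0,0,0],0,85]
    - [[0,0,0],0,50]

```text
time_s: 10.8
position: [0.5256, -0.1819, 0.0411]
orientation: [179.9, -0.1, 42.4]
contact_force: [0.3, -0.5, 0.3]
finger_gap: 0.0691
grasp_force: 0.0
```

Emit:
move_arm:
  steps:
    - [[0,0,0],0,48]
    - [[0,0,0],0,46]
    - [[0,0,0],0,46]
    - [[0,0,0],0,46]

```text
time_s: 11.3
position: [0.526, -0.1821, 0.0415]
orientation: [179.8, -0.1, 42.4]
contact_force: [-0.2, -0.0, 5.9]
finger_gap: 0.0502
grasp_force: 61.6
```

Run:
```python
from h import *
a=snap('scene','scene6');W=world(a)
o=arm.observe();print(o['position'],o['contact_force'],o['grasp_force'],o['finger_gap'])
m=(abs(W[...,0]-.524)<.07)&(abs(W[...,1]+.18)<.07)
r=np.hypot(W[...,0]-.524,W[...,1]+.1815)
for lo in np.arange(.055,.13,.005):
    q=m&(W[...,2]>=lo)&(W[...,2]<lo+.005)&(r>.029)&(r<.05);print(round(lo,3),q.sum(),end='; ')
```

```text
[ 0.52605077 -0.18206606  0.04148073] [-0.356774    0.94314737  6.0191863 ] 61.64009587839246 0.050155664315279985
0.055 28; 0.06 0; 0.065 1; 0.07 11; 0.075 14; 0.08 25; 0.085 18; 0.09 28; 0.095 27; 0.1 5; 0.105 4; 0.11 9; 0.115 15; 0.12 10; 0.125 16; 0.13 16;
```

The cell is gripped at 50 mm with a light press of 6 N. I'll turn clockwise and press slightly more.

Emit:
move_arm:
  steps:
    - [[0,0,-0.02],-0.6,46]
    - [[0,0,-0.02],-0.6,46]
    - [[0,0,0],-0.6,46]
    - [[0,0,0],-0.6,46]
    - [[0,0,0],-0.4,46]

```text
time_s: 11.98
position: [0.5267, -0.1829, 0.0413]
orientation: [179.7, -0.1, 25.6]
contact_force: [-2.7, 0.2, 14.0]
finger_gap: 0.0502
grasp_force: 62.5
```

```bash
cat > o.py <<'E'
from h import *
o=arm.observe();print(o['position'].round(4),o['orientation'].round(1),o['contact_force'].round(1),o['torque'].round(2),o['finger_gap'].round(4))
E
python3 o.py
```

```text
Traceback (most recent call last):
  File "o.py", line 2, in <module>
    o=arm.observe();print(o['position'].round(4),o['orientation'].round(1),o['contact_force'].round(1),o['torque'].round(2),o['finger_gap'].round(4))
                                                                                                                            ^^^^^^^^^^^^^^^^^^^^^
AttributeError: 'float' object has no attribute 'round'
```

Emit:
move_arm:
  steps:
    - [[0,0,0],-0.4,46]
    - [[0,0,0],-0.4,46]
    - [[0,0,0],-0.4,46]
    - [[0,0,0],-0.4,46]

```text
time_s: 12.48
position: [0.5266, -0.183, 0.0413]
orientation: [179.7, -0.2, 16.0]
contact_force: [-1.5, -1.0, 13.6]
finger_gap: 0.0503
grasp_force: 62.5
```

Emit:
move_arm:
  steps:
    - [[0,0,0],-0.4,46]
    - [[0,0,0],-0.4,46]
    - [[0,0,0],-0.4,46]
    - [[0,0,0],-0.4,46]

```text
time_s: 12.98
position: [0.5262, -0.1834, 0.0409]
orientation: [179.8, -0.2, 6.3]
contact_force: [-1.6, -1.9, 9.8]
finger_gap: 0.0502
grasp_force: 62.1
```

```bash
sed -i "s/o\['finger_gap'\].round(4)/o['finger_gap']/" o.py; python3 o.py
```

```text
[ 0.5262 -0.1834  0.0409] [179.8  -0.2   6.3] [-1.6 -1.9  9.8] [-0.39  0.48  0.13] 0.0501523751412382
```

Emit:
move_arm:
  steps:
    - [[0,0,0],-0.3,46]
    - [[0,0,0],-0.3,46]
    - [[0,0,0],0,46]

```text
time_s: 13.35
position: [0.5258, -0.1823, 0.0394]
orientation: [179.9, -0.2, 2.8]
contact_force: [0.3, -0.5, 5.9]
finger_gap: 0.0506
grasp_force: 62.2
```

```bash
python3 o.py
```

```text
[ 0.5258 -0.1823  0.0394] [179.9  -0.2   2.8] [ 0.3 -0.5  5.9] [-0.24 -0.1  -0.2 ] 0.05061128358401542
```

It dropped 2 mm and the force fell to the spring preload, so the keyways are on the pins. Now I'll push it home.

Emit:
move_arm:
  steps:
    - [[0,0,-0.04],-0.2,46]
    - [[0,0,-0.04],-0.2,46]
    - [[0,0,-0.04],0,46]
    - [[0,0,-0.04],0,46]
    - [[0,0,-0.02],0,46]

```text
time_s: 13.98
position: [0.5259, -0.1822, 0.0338]
orientation: [179.9, -0.1, 0.5]
contact_force: [-5.6, 1.0, 21.6]
finger_gap: 0.0499
grasp_force: 63.7
```

```bash
python3 o.py
```

```text
[ 0.5259 -0.1822  0.0338] [ 1.799e+02 -1.000e-01  5.000e-01] [-5.6  1.  21.6] [0.04 1.21 0.02] 0.04993095363267338
```

Emit:
move_arm:
  steps:
    - [[0,0,-0.03],0,46]
    - [[0,0,0],0,46]
    - [[0,0,0],0,46]
    - [[0,0,0],0,46]

```text
time_s: 14.48
position: [0.5259, -0.1822, 0.0337]
orientation: [179.8, -0.1, 0.5]
contact_force: [-7.2, 1.5, 25.2]
finger_gap: 0.0503
grasp_force: 64.3
```

```bash
python3 o.py
python3 - <<'E'
from h import *
for n in ('scene6','scene7'):
    c=snap('scene',n) if n=='scene7' else np.load(n+'.npz')
    W=world(c);im=c['img'].astype(int)
    m=(np.hypot(W[...,0]-.524,W[...,1]+.1815)<.022)&(W[...,2]>.08)&(W[...,2]<.105)&(im[...,0]>1.4*im[...,2])
    P=W[m];print(n,len(P),np.median(P,0).round(4))
    red=(im[...,0]>90)&(im[...,0]>1.5*im[...,1]);red[:240]=0;red[310:]=0;red[:,:275]=0;red[:,325:]=0
    print('red',red.sum(),np.median(W[red],0).round(3))
E
```

```text
[ 0.5259 -0.1822  0.0337] [ 1.798e+02 -1.000e-01  5.000e-01] [-7.2  1.5 25.2] [0.2  1.59 0.05] 0.05029495035601735
scene6 70 [ 0.5324 -0.1751  0.0969]
red 185 [ 0.537 -0.059  0.104]
scene7 96 [ 0.5153 -0.1829  0.0896]
red 187 [ 0.537 -0.059  0.104]
```

The cell top is at 89.6 mm (home is 89.5 mm), the stop is rigid, and the toggle is at its far stop, so I'm handing in.

```bash
python3 -c "
from bench import arm
print(arm.hand_in())"
```

```text
the job is handed in; nothing more can be done
None
```

I handed the job in with the toggle at its far (off) stop and the filter cell pushed fully home (top measured at 89.6 mm) and still gripped under about 25 N; the hand-in returned no verdict.

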